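# Stand the sample jar up and cam-clamp it

## Robot

A 7-joint arm with a two-finger parallel gripper is mounted at the origin on a cart in front of the work surface, level with it; the furniture and walls round the work are solid. World frame = base frame: x ahead of the robot, y to its left, z up, the work surface at z = 0. Lengths are in m, angles in degrees, forces in N, time in s.
With the tool pointing down it reaches from about 0.35 to 0.9 m from the base axis. Payload 8.1 kg.
Tool frame: the origin (TCP) lies on the front face of the gripper's body, between the roots of the fingers; the fingertips stand 66 mm ahead of it and the grasp point (between the pads) lies 47 mm ahead of it; z points along the fingers, y is the line along which they close (so a half turn about z gives the same grasp; the last joint's range is limited). The gripper opens to 92 mm and grips with 3 to 60 N. Pads are 19 mm wide; open, the fingers measure 130 mm over their backs; the gripper's body (75 mm by 190 mm) begins 47 mm behind the grasp point.
Start: joints at [-68.904, 24.895, 1.432, 90.138, -0.665, 64.973, -4.303], TCP at [0.284, 0.557, 0.292] pointing down, gripper open.
Joint ranges: [-149.89, 149.89], [-25.12, 119.58], [-72.63, 75.52], [4.76, 147.25], [-75.54, 255.54], [6.69, 114.76], [-157.13, 157.13]. Speed limits (degrees/s): [127.2, 127.2, 172.46, 172.46, 180, 180, 180].

## Interface

Orientations are given as a 3x3 rotation matrix whose columns are the frame's x, y, z axes.
In Python, from rig import arm, imaging gives the robot as it stands.
- The arm moves only by the tool play_rows, never from a script. Its argument "series" is a list of rows, each a list of 7 numbers: the shift along the tool's x, y, z scaled (see below), then the turn, a rotation vector about the tool's x, y, z scaled (see below), then the gripper command: -1 is fully open, 1 is shut, values between are in proportion. A call has 1 to 20 rows; each row shifts and turns the commanded pose from where the row before left it, along the tool's axes as they then stand; what a row does not reach is not made up. The controller multiplies each number of a shift by 0.03 m and each number of a turn by 10 degrees. A row lasts 1/8 s, in which the tool goes at most 62.5 mm and 10.7 degrees, less where a joint would pass 70% of its speed; a pose out of reach is approached as far as the arm can. A call with a number of a shift or a turn outside -1 to 1 is refused whole. A call with a gripper value outside its range is refused whole. The fingers move at their own pace and stop on an object; "force" is the grip in N (left out, the last holds). Time passes only in rows, so rows that do not move let the fingers close. It gives the time, the measured TCP pose, the force, the opening and the grip force at its end, in the units of the state.
- arm.sense(): the state, without advancing time (a new reading comes with each control period).
- imaging.get_image(name): name is "scene" or "top"; returns a dict with "image" (384x512x3 uint8, red, green, blue), "camera_matrix" (3x3 intrinsics, pixels), "R" (3x3) and "t" (3): a world point X has camera coordinates R X + t. Camera axes: x right, y down, z forward; pixel columns grow to the right and rows downward; lengths in m; the calibration is good to about 2 mm. A picture is of the moment at which its call begins. There is no depth.
- arm.finish_job(): hands the job in; it is judged then, once.
The state is a dict: "t": time; "qpos": joint angles; "qvel": joint speeds; "joint_efforts": joint torques, N m; "tool_pos": TCP position; "eef_rot": TCP orientation; "ft_force": force on the tool from outside, world axes, zero at the start; "wrist_torque": the same for the moment, N m; "grip_width": opening from 0.0 (shut) to 1.0 (fully open); "finger_force": force on a finger pad.
Only numpy, scipy, OpenCV 4.12 (cv2) and the standard library are available. Lean on these libraries where they do the work, as an engineer would, in place of code of your own. Each camera call takes 0.05 s, during which the arm holds its last target. There are 200 camera calls.

## Task

The pellet jar has been left leaning back in the wire rest on the clamping stand. Tip it up so that it stands upright on the stand's plate, then slide it upright along the fence right up against the end stop, without ever lifting it off the plate or knocking it flat. Then swing the cam lever round until it points straight away from the jar, so that the cam's high point holds the sprung shoe against the jar; leave the spare jar and the tape roll beside the stand where they are.

Things in the scene. Friction and masses are not known exactly. Their poses are not given: they have to be found in the camera images.
- stand: Fixed aluminium plate 250 (x) x 215 (y) x 10 mm on the bench carrying the clamp. Origin on the bench under the plate (plate top 10 mm above it); plate spans x -125..125, y -100..115 mm. Its x axis points to the end stop, y away from the fence, z up; turned about the vertical by up to 0.3 rad.
- fence (a point): Middle of the fence's inner face at plate level: a steel bar 30 mm high along the stand's x, inner face at y = -76 mm, x -103..97 mm in the stand's frame. Axes as the stand's.
- end_stop (a point): Foot of the end stop's inner face: a steel bar 30 mm high across the far end of the fence, inner face at x = 81 mm, y -76..-10 mm in the stand's frame. Axes as the stand's.
- jar_place (a point): Point on the plate top where the centre of the jar's underside is when the jar is against both the fence and the end stop: at x 50, y -45, z 10 mm in the stand's frame, axes as the stand's.
- rest: Fixed wire rest on the plate: two bent 10 mm rods 40 mm apart, at most 29 mm above the plate, reaching to y = 27 mm of the stand. Origin on the plate top under the lowest point of the leaning jar's rim: y = -10, x -57..-33 mm in the stand's frame, axes as the stand's. The jar leans on it, cap towards +y, 47 degrees from upright.
- jar: The jar to stand up: round screw jar, 62 mm across, 80 mm high, about 120 g. Origin at the centre of its underside, z along its axis to the cap. The lower cap edge is 52 mm above the plate, 56 mm in +y from the rest's origin. Push there to -y and up along an arc about the rest's origin (a level push can skid it to the fence); past 38 degrees from upright it drops onto its base.
- cam_axis (a point): Upright turning axis of the cam, at x 50, y 54 mm in the stand's frame, 40 mm above the bench.
- cam (a joint): Angle of cam and lever (rad), counter-clockwise from above positive. 0 = lever along +y of the stand, straight away from the jar, high point of the eccentric disc (radius 26, 18 mm off centre, lobe opposite the lever) on the plunger. Starts at -2.2 to -1.75, can overrun to 0.6. Friction 0.14 Nm, stays where left; meets the plunger at about -1.6.
- lever_pin (a point): Middle of the upright black pin at the end of the cam lever: 14 mm diameter, 36 mm high, its top 18 mm above this point and 88 mm above the bench; 60 mm from the cam axis. The flat lever lies below it, top 54 mm above the bench.
- shoe_face (a point): Centre of the rubber clamping face (34 x 34 mm, facing -y of the stand, 40 mm above the bench). Retracted it is at y = -2 mm in the stand's frame, x 50 mm; with the cam at 0 and no jar it would be at y = -20 mm. The clamped jar's side is at y = -14 mm.
- shoe (a joint): How far the sprung shoe is pressed back (m): 0 when free, up to 0.010. About 0.005 when the cam holds the jar.
- other_jar: Bystander: a second jar of the same shape standing upright on the bench beyond the fence, 62 mm diameter, 80 mm high, origin at the centre of its underside.
- tape: Bystander: a roll of tape 58 mm across, 19 mm high, lying on the bench on the lever side of the stand, origin at the centre of its underside.
Mind the look-alikes: they are no part of the job. Leave any blue, red or turquoise look-alike of the jar alone.

How it is judged (in metres and radians):
On the way, in this order (a step that is already met when the one before it is completed fails the run):
1. the jar stands upright on the plate (angle between jar's own z axis and vertical below 0.06 rad and z of jar in the frame of stand between 0.007 and 0.014 m), for 0.2 s.
2. the jar stands upright against the end stop (angle between jar's own z axis and vertical below 0.06 rad and x of jar in the frame of jar_place above -0.004 m and y of jar in the frame of jar_place between -0.004 and 0.012 m), for 0.2 s.
At the end, for the whole second after the job is handed in: The jar stands upright (within 0.06 rad) on the plate, within 5 mm of its place against fence and end stop, at rest; the cam lever is within 0.3 rad of pointing straight away from the jar, and the sprung shoe is pressed back at least 2 mm by the jar (angle between jar's own z axis and vertical below 0.06 rad and x of jar in the frame of jar_place between -0.005 and 0.005 m and y of jar in the frame of jar_place between -0.005 and 0.005 m and z of jar in the frame of jar_place between -0.004 and 0.004 m and value of joint cam between -0.3 and 0.3 rad and value of joint shoe above 0.002 m and linear speed of jar below 0.01 m/s); the robot touches nothing.
It fails at once if the jar is lifted off the plate (its underside's centre more than 45 mm above the bench) (z of jar in the frame of stand above 0.045 m).
It fails at once if the jar is knocked flat (angle between jar's own z axis and vertical above 1.2 rad).
It fails at once if the spare jar is moved more than 15 mm (distance of other_jar from where it was at the start of the episode above 0.015 m).
It fails at once if the tape roll is moved more than 15 mm (distance of tape from where it was at the start of the episode above 0.015 m).
It also fails if it takes over 64 s, if anything falls off the work surface, if the arm or the gripper's body presses on something with over 40 N, if the wrist force passes 120 N, or if a joint passes its speed limit or range.

## Working session

There is one attempt and no reset: what is moved stays moved. The work goes in short steps, Python scripts to look and compute and a tool call to move; the robot and the scene stay as the last step left them, time stands still between calls to the robot, and variables do not carry over. Pictures are saved under pics/ and viewed, at most 10 in all, crops included, and the job is handed in when it is done.

Besides the shell and the picture viewer there is one more tool, called after "Emit:" by a JSON object that holds its "op" and its "data". play_rows: Moves the arm, as the interface text tells. Its arguments: {"type":"object","properties":{"series":{"type":"array"},"force":{"type":"number"}},"required":["series"]}

```bash
ls; mkdir -p pics; python3 - <<'E'
from rig import arm, imaging
import cv2,numpy as np
np.set_printoptions(precision=4,suppress=True)
for n in("scene","top"):
    d=imaging.get_image(n); cv2.imwrite(f"pics/{n}0.png",d["image"][:,:,::-1]); print(n,d["camera_matrix"],d["R"],d["t"],-d["R"].T@d["t"])
s=arm.sense();print(s["t"],s["tool_pos"],s["eef_rot"],s["ft_force"],s["grip_width"])
E
```

```text
pics
scene [[423.0382   0.     256.446 ]
 [  0.     423.0382 191.2131]
 [  0.       0.       1.    ]] [[-0.6181 -0.786  -0.009 ]
 [-0.4967  0.3994 -0.7705]
 [ 0.6093 -0.4718 -0.6373]] [0.5287 0.2562 0.7541] [-0.0054  0.6691  0.6828]
top [[386.0803   0.     255.1682]
 [  0.     386.0803 194.1156]
 [  0.       0.       1.    ]] [[-0.0083 -0.9999 -0.0101]
 [-0.9948  0.0092 -0.101 ]
 [ 0.1011  0.0092 -0.9948]] [0.2398 0.562  1.0238] [0.4576 0.2252 1.0777]
0.1 [0.2834 0.5567 0.2915] [[-0.8912  0.4536 -0.0005]
 [ 0.4536  0.8912 -0.0013]
 [-0.0001 -0.0014 -1.    ]] [-0.2309  0.4841  0.2743] 1.0007513305650213
```

View pics/scene0.png

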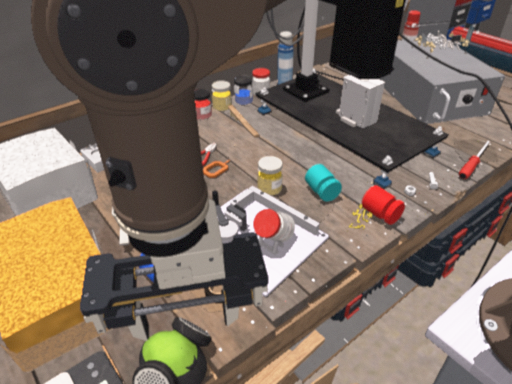

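View pics/top0.png

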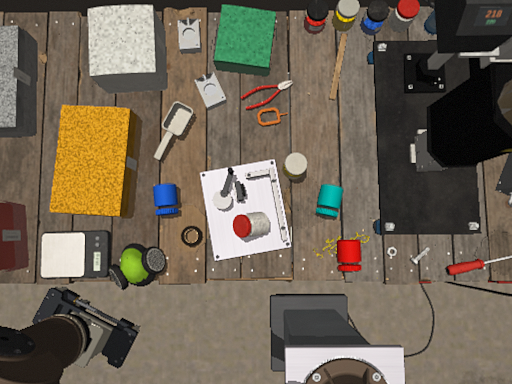

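The scene shows the arm's wrist over the stand. In the top view the stand is the white plate at about (245,210), with the red-capped leaning jar at (250,226). The pale jar at (294,163) is the spare, and the tape is at (191,236). The blue (166,198), turquoise (330,199) and red (348,252) jars are look-alikes lying off the stand. The jar meant is the leaning one on the plate, so I'll enlarge that area to confirm.

```bash
python3 - <<'E'
import cv2
a=cv2.imread("pics/top0.png")[150:270,180:320]; cv2.imwrite("pics/topc.png",cv2.resize(a,None,fx=5,fy=5,interpolation=cv2.INTER_CUBIC))
a=cv2.imread("pics/scene0.png")[150:300,190:345]; cv2.imwrite("pics/scenec.png",cv2.resize(a,None,fx=4,fy=4,interpolation=cv2.INTER_CUBIC))
E
```

```text
(no output)
```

View pics/topc.png

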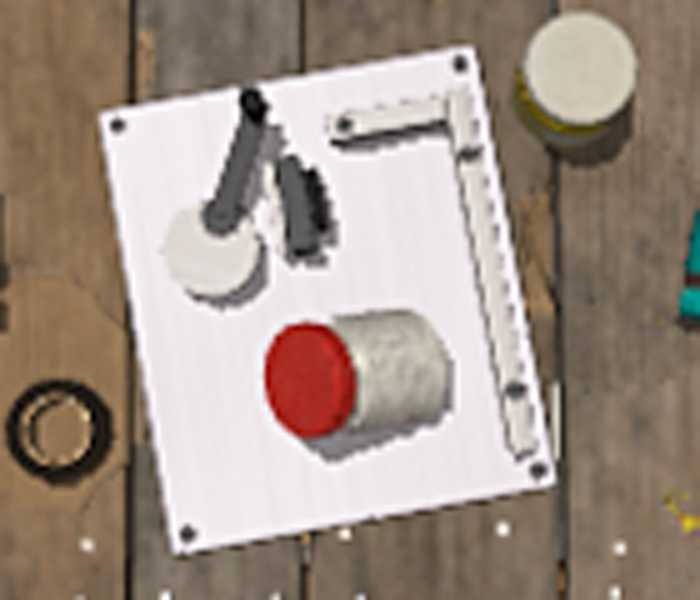

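View pics/scenec.png

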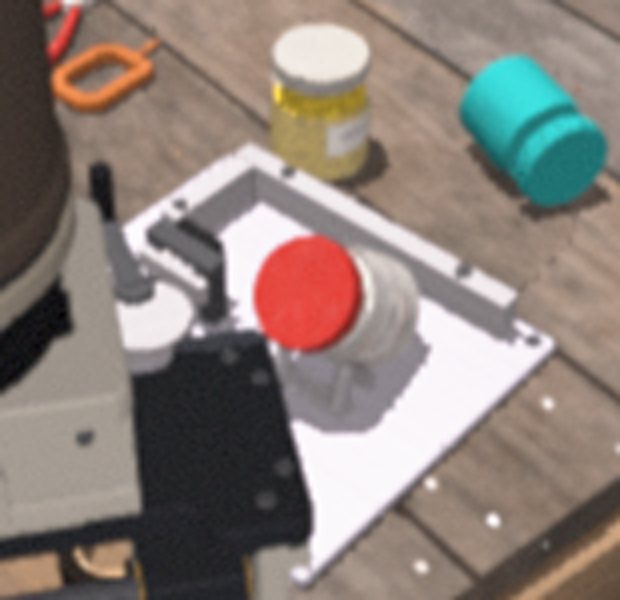

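The enlarged crops confirm it: the red-capped pale jar leaning on the plate has its cap at crop (310,380) in the top view and (308,293) in the scene view. The plate corners in the top crop are (100,115), (473,46), (555,487) and (177,555). The lever pin is at (253,100).

```bash
cat > h.py <<'E'
import numpy as np, cv2
from rig import arm, imaging
from scipy.optimize import least_squares
np.set_printoptions(precision=4,suppress=True)
def cam(n):
    d=imaging.get_image(n); return d
def proj(d,X):
    c=np.asarray(X)@d["R"].T+d["t"]; p=c@d["camera_matrix"].T; return p[...,:2]/p[...,2:]
def tri(ds,ps):
    return least_squares(lambda X:np.concatenate([proj(d,X)-p for d,p in zip(ds,ps)]),[.5,.2,.05])
def S(p,P):  # stand->world
    x,y,a=P; c,s=np.cos(a),np.sin(a); p=np.asarray(p,float)
    return np.stack([x+c*p[...,0]-s*p[...,1],y+s*p[...,0]+c*p[...,1],p[...,2]],-1)
E
python3 - <<'E'
from h import *
T,C=cam("top"),cam("scene")
t=lambda u,v:np.array([180+u/5,150+v/5])-.4; c=lambda u,v:np.array([190+u/4,150+v/4])-.37
K=np.array([[125,115,10],[125,-100,10],[-125,-100,10],[-125,115,10]])/1e3
q=np.array([t(100,115),t(473,46),t(555,487),t(177,555)])
r=least_squares(lambda P:(proj(T,S(K,P))-q).ravel(),[.45,.2,0]);P=r.x;print("stand",P,np.degrees(P[2]),r.fun)
print("scene check", (proj(C,S(K,P))-[190,150])*4)
for n,a,b in(("BR",t(555,487),c(553,345)),("cap",t(310,380),c(308,293)),("pin",t(253,100),c(100,172)),("spare cap",t(581,68),c(320,48))):
    f=tri([T,C],[a,b]);X=f.x;i=np.array([[np.cos(P[2]),np.sin(P[2])],[-np.sin(P[2]),np.cos(P[2])]])@(X[:2]-P[:2]);print(n,X,"stand",i,f.fun)
ti=least_squares(lambda X:proj(T,[X[0],X[1],.019])-t(60,432),[.4,.3]).x;print("tape",ti)
print("R",np.array(arm.sense()["eef_rot"]))
E
```

```text
stand [0.5256 0.2568 0.1723] 9.873407528132962 [-0.4838 -0.3434  0.4161 -0.2817  0.8725 -0.0236 -0.8084  0.5928]
scene check [[-34.5691 329.9704]
 [227.3706 148.1147]
 [557.1677 335.4405]
 [303.0161 574.2966]]
BR [0.42   0.1394 0.0049] stand [-0.1242 -0.0975] [-0.2147 -0.2199  0.2479  0.0062]
cap [0.4776 0.2698 0.0803] stand [-0.0451  0.0211] [ 0.0805  0.0717 -0.0855 -0.0063]
pin [0.624  0.2992 0.0812] stand [0.1041 0.025 ] [-0.0508 -0.0398  0.0545  0.0063]
spare cap [0.6394 0.1276 0.0801] stand [ 0.09   -0.1467] [-0.0727 -0.0645  0.0904  0.0067]
tape [0.4518 0.4095]
R [[-0.8912  0.4536 -0.0004]
 [ 0.4536  0.8912 -0.0009]
 [-0.0001 -0.0009 -1.    ]]
```

```bash
cat >> h.py <<'E'
from scipy.spatial.transform import Rotation as Ro
P=np.array([.5256,.2568,.1723])
Rs=Ro.from_euler('z',P[2]).as_matrix()
def tilt(T,a=0):
    """tool: y along stand x (a=0) turned by a deg about vertical, fingers tilted T deg towards -y"""
    s,c=np.sin(np.radians(T)),np.cos(np.radians(T))
    return Rs@Ro.from_euler('z',a,degrees=True).as_matrix()@np.array([[0,1,0],[c,0,-s],[-s,0,-c]]).T.T
def tcp(R,pt_stand_mm,off_tool_mm):
    return S(np.array(pt_stand_mm)/1e3,P)-R@(np.array(off_tool_mm)/1e3)
def plan(wps,g,p=None,R=None):
    """wps: list of (pos,R,nrows); prints rows"""
    if p is None:
        s=arm.sense();p=np.array(s["tool_pos"]);R=np.array(s["eef_rot"])
    out=[]
    for q,Q,n in wps:
        w=Ro.from_matrix(R.T@Q).as_rotvec()/n; d=(q-p)/n
        for k in range(n):
            u=R.T@d/.03; r=np.degrees(w)/10
            out.append([round(float(x),2) for x in u]+[round(float(x),2) for x in r]+[g])
            p=p+R@(np.array(out[-1][:3])*.03); R=R@Ro.from_rotvec(np.radians(np.array(out[-1][3:6])*10)).as_matrix()
    print(len(out),"max",np.abs(np.array(out)).max()); print(str(out).replace(" ",""))
    return out
E
python3 - <<'E'
from h import *
R=tilt(30)
C=[-45,47,63]; off=[-9.5,0,56]
q1=tcp(R,C,off)+R@[.02,0,0]
q0=q1-R@[0,0,.08]
print("targets",q0,q1,R)
plan([(q0,R,16)],1)
E
```

```text
targets [0.4572 0.3876 0.166 ] [0.464  0.3481 0.0967] [[-0.1485  0.9852  0.0857]
 [ 0.8532  0.1714 -0.4926]
 [-0.5     0.     -0.866 ]]
16 max 1.0
[[-0.48,-0.15,0.26,0.09,-0.17,0.32,1],[-0.48,-0.12,0.28,0.09,-0.17,0.32,1],[-0.48,-0.09,0.29,0.09,-0.17,0.32,1],[-0.47,-0.06,0.31,0.09,-0.17,0.32,1],[-0.47,-0.02,0.32,0.09,-0.17,0.32,1],[-0.46,0.01,0.34,0.09,-0.17,0.32,1],[-0.45,0.04,0.35,0.09,-0.17,0.32,1],[-0.43,0.07,0.36,0.09,-0.17,0.32,1],[-0.42,0.1,0.37,0.09,-0.17,0.32,1],[-0.4,0.13,0.39,0.09,-0.17,0.32,1],[-0.38,0.15,0.39,0.09,-0.17,0.32,1],[-0.36,0.18,0.4,0.09,-0.17,0.32,1],[-0.34,0.21,0.41,0.09,-0.17,0.32,1],[-0.31,0.23,0.42,0.09,-0.17,0.32,1],[-0.29,0.25,0.42,0.09,-0.17,0.32,1],[-0.26,0.28,0.43,0.09,-0.17,0.32,1]]
```

Emit:
{"op": "play_rows", "data": {"series": [[-0.48,-0.15,0.26,0.09,-0.17,0.32,1],[-0.48,-0.12,0.28,0.09,-0.17,0.32,1],[-0.48,-0.09,0.29,0.09,-0.17,0.32,1],[-0.47,-0.06,0.31,0.09,-0.17,0.32,1],[-0.47,-0.02,0.32,0.09,-0.17,0.32,1],[-0.46,0.01,0.34,0.09,-0.17,0.32,1],[-0.45,0.04,0.35,0.09,-0.17,0.32,1],[-0.43,0.07,0.36,0.09,-0.17,0.32,1],[-0.42,0.1,0.37,0.09,-0.17,0.32,1],[-0.4,0.13,0.39,0.09,-0.17,0.32,1],[-0.38,0.15,0.39,0.09,-0.17,0.32,1],[-0.36,0.18,0.4,0.09,-0.17,0.32,1],[-0.34,0.21,0.41,0.09,-0.17,0.32,1],[-0.31,0.23,0.42,0.09,-0.17,0.32,1],[-0.29,0.25,0.42,0.09,-0.17,0.32,1],[-0.26,0.28,0.43,0.09,-0.17,0.32,1],[0,0,0,0,0,0,1],[0,0,0,0,0,0,1]]}}

```text
t: 2.45
tool_pos: [0.4575, 0.3882, 0.1669]
eef_rot: [[-0.164, 0.983, 0.077], [0.853, 0.181, -0.489], [-0.495, -0.015, -0.869]]
ft_force: [-0.4, -0.4, -0.4]
grip_width: 0.008
finger_force: 0.0
```

```bash
python3 - <<'E'
from h import *
R=tilt(30); off=[-9.5,0,56]
q1=tcp(R,[-45,47,63],off)+R@[.02,0,0]
def c(d):
    v=Ro.from_euler('x',d,degrees=True).apply([0,57,53]); return tcp(R,[-45,-10+v[1],10+v[2]],off)
plan([(q1,R,4),(c(0),R,4),(c(4),R,2),(c(8),R,2),(c(12),R,2),(c(15),R,2)],1)
E
```

```text
16 max 1.0
[[-0.0,0.0,0.68,-0.01,-0.01,0.02,1],[-0.0,0.0,0.68,-0.01,-0.01,0.02,1],[-0.0,-0.0,0.68,-0.01,-0.01,0.02,1],[-0.0,-0.0,0.68,-0.01,-0.01,0.02,1],[-0.17,-0.0,-0.0,-0.0,0.0,0.0,1],[-0.17,-0.0,-0.0,-0.0,0.0,0.0,1],[-0.17,-0.0,-0.0,-0.0,0.0,0.0,1],[-0.17,-0.0,-0.0,-0.0,0.0,0.0,1],[-0.09,-0.0,-0.03,-0.0,0.0,0.01,1],[-0.09,-0.0,-0.03,-0.0,0.0,0.01,1],[-0.08,-0.0,-0.02,-0.0,0.0,-0.0,1],[-0.08,-0.0,-0.02,-0.0,0.0,-0.0,1],[-0.09,-0.0,-0.01,-0.0,0.0,-0.0,1],[-0.09,-0.0,-0.01,-0.0,0.0,-0.0,1],[-0.07,-0.0,-0.0,-0.0,0.0,-0.0,1],[-0.07,-0.0,-0.0,-0.0,0.0,-0.0,1]]
```

Emit:
{"op": "play_rows", "data": {"series": [[0,0,0.68,-0.01,-0.01,0.02,1],[0,0,0.68,-0.01,-0.01,0.02,1],[0,0,0.68,-0.01,-0.01,0.02,1],[0,0,0.68,-0.01,-0.01,0.02,1],[0,0,0,0,0,0,1],[-0.17,0,0,0,0,0,1],[-0.17,0,0,0,0,0,1],[-0.17,0,0,0,0,0,1],[-0.1,0,0,0,0,0,1],[0,0,0,0,0,0,1]]}}

```text
t: 3.7
tool_pos: [0.467, 0.3319, 0.1056]
eef_rot: [[-0.149, 0.985, 0.085], [0.852, 0.171, -0.494], [-0.502, -0.001, -0.865]]
ft_force: [0.7, 0.2, -0.2]
grip_width: 0.006
finger_force: 0.0
```

```bash
python3 - <<'E'
from h import *
T,C=cam("top"),cam("scene")
a=T["image"][150:270,180:320,::-1]; b=C["image"][150:300,190:345,::-1]
a=cv2.resize(a,(400,343),interpolation=cv2.INTER_CUBIC);b=cv2.resize(b,(354,343),interpolation=cv2.INTER_CUBIC)
cv2.imwrite("pics/s1.png",np.hstack([a,b]))
E
```

```text
(no output)
```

View pics/s1.png

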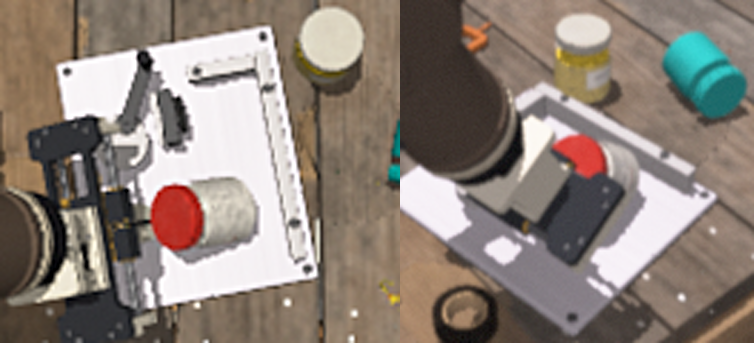

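The picture shows the closed fingers at (140,222) in the left half, just in front of the red cap's edge and in line with the jar. They aren't touching it yet, so I continue into the arc.

Emit:
{"op": "play_rows", "data": {"series": [[-0.06,0,0,0,0,0,1],[-0.06,0,0,0,0,0,1],[-0.09,0,-0.03,0,0,0,1],[-0.09,0,-0.03,0,0,0,1],[-0.08,0,-0.02,0,0,0,1]]}}

```text
t: 4.42
tool_pos: [0.4685, 0.3234, 0.1134]
eef_rot: [[-0.149, 0.985, 0.085], [0.852, 0.172, -0.495], [-0.502, -0.001, -0.865]]
ft_force: [-0.1, 0.3, 0.1]
grip_width: 0.005
finger_force: 0.0
```

Emit:
{"op": "play_rows", "data": {"series": [[-0.08,0,-0.02,0,0,0,1],[-0.09,0,-0.01,0,0,0,1],[-0.09,0,-0.01,0,0,0,1],[-0.08,0,0,0,0,0,1],[-0.08,0,0,0,0,0,1],[0,0,0,0,0,0,1],[0,0,0,0,0,0,1]]}}

```text
t: 5.3
tool_pos: [0.4701, 0.3135, 0.1205]
eef_rot: [[-0.149, 0.985, 0.085], [0.852, 0.172, -0.495], [-0.502, -0.002, -0.865]]
ft_force: [0.8, 0.6, 0.5]
grip_width: 0.003
finger_force: 0.0
```

```bash
python3 - <<'E'
from h import *
T,C=cam("top"),cam("scene")
a=T["image"][150:270,180:320,::-1]; b=C["image"][150:300,190:345,::-1]
a=cv2.resize(a,(400,343),interpolation=cv2.INTER_CUBIC);b=cv2.resize(b,(354,343),interpolation=cv2.INTER_CUBIC)
cv2.imwrite("pics/s2.png",np.hstack([a,b]))
E
```

```text
(no output)
```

View pics/s2.png

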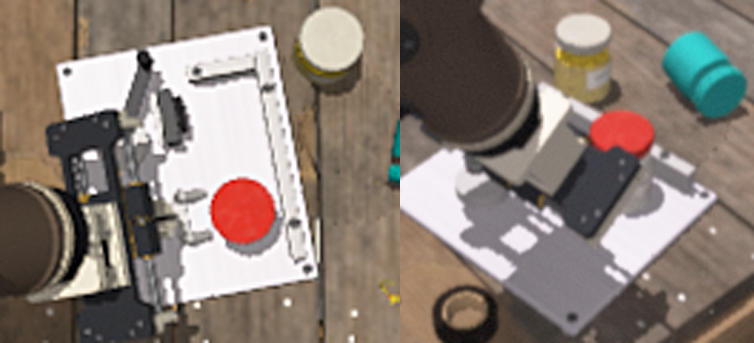

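```bash
cat >> h.py <<'E'
def red(z=.09):
    T=cam("top"); im=T["image"][150:270,180:320].astype(int)
    m=((im[...,0]>150)&(im[...,1]<80)&(im[...,2]<80)).astype(np.uint8)
    n,l,st,ce=cv2.connectedComponentsWithStats(m); k=1+st[1:,4].argmax()
    px=ce[k]+[180,150]
    X=least_squares(lambda X:proj(T,[X[0],X[1],z])-px,[.5,.2]).x
    return (Rs.T[:2,:2]@(X-P[:2]))*1e3, st[k]
E
python3 - <<'E'
from h import *
print(red(),"expect (-45,-41); qpos",arm.sense()["qpos"])
T,C=cam("top"),cam("scene")
X=tri([T,C],[np.array([265.,223.9]),np.array([287.2,208.2])]);print(X.x,X.fun)
s=arm.sense();R0=np.array(s["eef_rot"]);p0=np.array(s["tool_pos"])
pa=p0+R0@[.03,0,-.08]
R=tilt(0,90);print(R)
y=-46
qh=tcp(R,[-112,y,110],[0,0,66]); ql=tcp(R,[-112,y,36],[0,0,66])
plan([(pa,R0,5),(qh,R,14)],1)
plan([(ql,R,4)],1,qh,R)
E
```

```text
(array([-50.4068, -37.578 ]), array([ 74,  63,  22,  22, 390], dtype=int32)) expect (-45,-41); qpos [-66.3733  41.3618  23.6579 100.0712   9.9726  59.8223 -42.1787]
[0.4817 0.2099 0.0841] [-0.0611 -0.0569  0.0687  0.004 ]
[[-0.9852 -0.1714  0.    ]
 [-0.1714  0.9852  0.    ]
 [ 0.      0.     -1.    ]]
19 max 1.0
[[0.2,0.0,-0.53,0.0,0.0,0.0,1],[0.2,0.0,-0.53,0.0,0.0,0.0,1],[0.2,0.0,-0.53,0.0,0.0,0.0,1],[0.2,0.0,-0.53,0.0,0.0,0.0,1],[0.2,0.0,-0.53,0.0,0.0,0.0,1],[-0.37,-0.16,0.21,-0.17,0.17,-0.63,1],[-0.35,-0.21,0.19,-0.17,0.17,-0.63,1],[-0.33,-0.25,0.18,-0.17,0.17,-0.63,1],[-0.31,-0.29,0.16,-0.17,0.17,-0.63,1],[-0.28,-0.33,0.14,-0.17,0.17,-0.63,1],[-0.25,-0.36,0.12,-0.17,0.17,-0.63,1],[-0.21,-0.39,0.1,-0.17,0.17,-0.63,1],[-0.17,-0.41,0.09,-0.17,0.17,-0.63,1],[-0.12,-0.43,0.07,-0.17,0.17,-0.63,1],[-0.08,-0.44,0.05,-0.17,0.17,-0.63,1],[-0.03,-0.45,0.04,-0.17,0.17,-0.63,1],[0.02,-0.45,0.03,-0.17,0.17,-0.63,1],[0.07,-0.45,0.01,-0.17,0.17,-0.63,1],[0.12,-0.44,0.0,-0.17,0.17,-0.63,1]]
4 max 1.0
[[0.0,0.0,0.62,0.0,0.0,0.0,1],[0.0,0.0,0.62,0.0,0.0,0.0,1],[0.0,0.0,0.62,0.0,0.0,0.0,1],[0.0,0.0,0.62,0.0,0.0,0.0,1]]
```

The jar stands upright: its cap is at (243,211) on the left and (622,133) on the right. Next I'll get behind it for the slide.

Emit:
{"op": "play_rows", "data": {"series": [[0.2,0,-0.53,0,0,0,1],[0.2,0,-0.53,0,0,0,1],[0.2,0,-0.53,0,0,0,1],[0.2,0,-0.53,0,0,0,1],[0.2,0,-0.53,0,0,0,1],[-0.37,-0.16,0.21,-0.17,0.17,-0.63,1],[-0.35,-0.21,0.19,-0.17,0.17,-0.63,1],[-0.33,-0.25,0.18,-0.17,0.17,-0.63,1],[-0.31,-0.29,0.16,-0.17,0.17,-0.63,1],[-0.28,-0.33,0.14,-0.17,0.17,-0.63,1],[-0.25,-0.36,0.12,-0.17,0.17,-0.63,1],[-0.21,-0.39,0.1,-0.17,0.17,-0.63,1],[-0.17,-0.41,0.09,-0.17,0.17,-0.63,1],[-0.12,-0.43,0.07,-0.17,0.17,-0.63,1],[-0.08,-0.44,0.05,-0.17,0.17,-0.63,1],[-0.03,-0.45,0.04,-0.17,0.17,-0.63,1],[0.02,-0.45,0.03,-0.17,0.17,-0.63,1],[0.07,-0.45,0.01,-0.17,0.17,-0.63,1],[0.12,-0.44,0,-0.17,0.17,-0.63,1],[0,0,0,0,0,0,1]]}}

```text
t: 8.05
tool_pos: [0.4235, 0.1902, 0.1766]
eef_rot: [[-0.984, -0.176, -0.004], [-0.176, 0.984, 0.003], [0.004, 0.003, -1.0]]
ft_force: [0.4, 0.8, -0.5]
grip_width: 0.005
finger_force: 0.0
```

```bash
python3 - <<'E'
from h import *
print(red(), arm.sense()["qpos"])
R=tilt(0,90)
q=lambda x,y,z:tcp(R,[x,y,z],[0,0,66])
a=tilt(0,84)
plan([(q(-112,-43,36),a,5),(q(-92,-43,36),a,4)],1)
E
```

```text
(array([-45.7564, -35.4567]), array([ 74,  63,  22,  21, 310], dtype=int32)) [-24.7634  18.9108  -7.4364 119.2209   3.2263  42.1558  65.9155]
9 max 1.0
[[-0.0,0.03,0.5,0.0,-0.0,0.12,1],[-0.0,0.03,0.5,0.0,-0.0,0.12,1],[0.0,0.03,0.5,0.0,-0.0,0.12,1],[0.0,0.03,0.5,0.0,-0.0,0.12,1],[0.0,0.03,0.5,0.0,-0.0,0.12,1],[-0.17,0.01,-0.0,0.0,-0.0,0.01,1],[-0.17,0.01,-0.0,0.0,-0.0,0.01,1],[-0.17,0.01,-0.0,0.0,-0.0,0.01,1],[-0.17,0.01,-0.0,0.0,-0.0,0.01,1]]
```

Emit:
{"op": "play_rows", "data": {"series": [[0,0.03,0.5,0,0,0.12,1],[0,0.03,0.5,0,0,0.12,1],[0,0.03,0.5,0,0,0.12,1],[0,0.03,0.5,0,0,0.12,1],[0,0.03,0.5,0,0,0.12,1],[-0.17,0.01,0,0,0,0,1],[-0.17,0.01,0,0,0,0,1],[-0.17,0.01,0,0,0,0,1],[-0.17,0.01,0,0,0,0,1],[0,0,0,0,0,0,1]]}}

```text
t: 9.35
tool_pos: [0.4427, 0.1989, 0.1013]
eef_rot: [[-0.997, -0.076, -0.004], [-0.076, 0.997, 0.003], [0.004, 0.003, -1.0]]
ft_force: [-0.3, -0.4, 0.0]
grip_width: 0.004
finger_force: 0.0
```

```bash
python3 - <<'E'
from h import *
R=tilt(0,84)
q=lambda x,y,z:tcp(R,[x,y,z],[0,0,66])
s=arm.sense();print(((np.array(s["tool_pos"])-[*P[:2],0])@Rs)*1e3)
plan([(q(-2,-44,36),R,20)],1)
plan([(q(8,-44,36),R,5)],1,q(-2,-44,36),R)
E
```

```text
[-91.6404 -42.8144 101.3467]
20 max 1.0
[[-0.15,0.01,-0.0,0.0,-0.0,0.0,1],[-0.15,0.01,-0.0,0.0,-0.0,0.0,1],[-0.15,0.01,-0.0,0.0,-0.0,0.0,1],[-0.15,0.01,-0.0,0.0,-0.0,0.0,1],[-0.15,0.01,-0.0,0.0,-0.0,0.0,1],[-0.15,0.01,-0.0,0.0,-0.0,0.0,1],[-0.15,0.01,-0.0,0.0,-0.0,0.0,1],[-0.15,0.01,-0.0,0.0,-0.0,0.0,1],[-0.15,0.01,-0.0,0.0,-0.0,0.0,1],[-0.15,0.01,-0.0,0.0,-0.0,0.0,1],[-0.15,0.01,-0.0,0.0,-0.0,0.0,1],[-0.15,0.01,-0.0,0.0,-0.0,0.0,1],[-0.15,0.01,-0.0,0.0,-0.0,0.0,1],[-0.15,0.01,-0.0,0.0,-0.0,0.0,1],[-0.15,0.01,-0.0,0.0,-0.0,0.0,1],[-0.15,0.01,-0.0,0.0,-0.0,0.0,1],[-0.15,0.01,-0.0,0.0,-0.0,0.0,1],[-0.15,0.01,-0.0,0.0,-0.0,0.0,1],[-0.15,0.01,-0.0,0.0,-0.0,0.0,1],[-0.15,0.01,-0.0,0.0,-0.0,0.0,1]]
5 max 1.0
[[-0.07,0.01,0.0,0.0,0.0,0.0,1],[-0.07,0.01,0.0,0.0,0.0,0.0,1],[-0.07,0.01,0.0,0.0,0.0,0.0,1],[-0.07,0.01,0.0,0.0,0.0,0.0,1],[-0.07,0.01,0.0,0.0,0.0,0.0,1]]
```

Emit:
{"op": "play_rows", "data": {"series": [[-0.15,0.01,0,0,0,0,1],[-0.15,0.01,0,0,0,0,1],[-0.15,0.01,0,0,0,0,1],[-0.15,0.01,0,0,0,0,1],[-0.15,0.01,0,0,0,0,1],[-0.15,0.01,0,0,0,0,1],[-0.15,0.01,0,0,0,0,1],[-0.15,0.01,0,0,0,0,1],[-0.15,0.01,0,0,0,0,1],[-0.15,0.01,0,0,0,0,1]]}}

```text
t: 10.6
tool_pos: [0.4871, 0.2053, 0.101]
eef_rot: [[-0.997, -0.076, -0.004], [-0.076, 0.997, 0.003], [0.004, 0.003, -1.0]]
ft_force: [-2.4, -0.6, 0.6]
grip_width: 0.005
finger_force: 0.9
```

```bash
python3 - <<'E'
from h import *
s=arm.sense();print(((np.array(s["tool_pos"])-[*P[:2],0])@Rs)*1e3, s["ft_force"]); print(red())
b=cam("scene")["image"][110:270,210:390,::-1]; a=cam("top")["image"][150:270,180:320,::-1]
a=cv2.resize(a,(373,320),interpolation=cv2.INTER_CUBIC);b=cv2.resize(b,(360,320),interpolation=cv2.INTER_CUBIC)
cv2.imwrite("pics/s3.png",np.hstack([a,b]))
E
```

```text
[-46.7668 -44.1093 100.9692] [-2.4474 -0.5715  0.5753]Traceback (most recent call last):
  File "<stdin>", line 2, in <module>
  File "h.py", line 39, in red
    n,l,st,ce=cv2.connectedComponentsWithStats(m); k=1+st[1:,4].argmax()
                                                       ~~~~~~~~~~~~~~~^^
ValueError: attempt to get argmax of an empty sequence
```

```bash
python3 - <<'E'
from h import *
b=cam("scene")["image"][110:270,210:390,::-1]; a=cam("top")["image"][150:270,180:320,::-1]
a=cv2.resize(a,(373,320),interpolation=cv2.INTER_CUBIC);b=cv2.resize(b,(360,320),interpolation=cv2.INTER_CUBIC)
cv2.imwrite("pics/s3.png",np.hstack([a,b]))
E
```

```text
(no output)
```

View pics/s3.png

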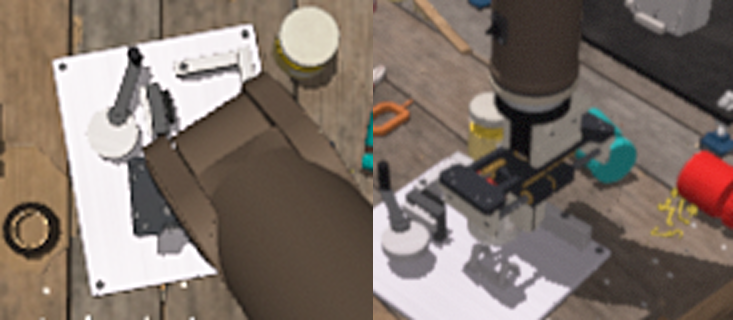

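The arm hides most of the jar. A bit of red cap shows inside the gripper frame at (490,182), so the jar is ahead of the fingers. The contact force is small, so I continue.

Emit:
{"op": "play_rows", "data": {"series": [[-0.15,0.01,0,0,0,0,1],[-0.15,0.01,0,0,0,0,1],[-0.15,0.01,0,0,0,0,1],[-0.15,0.01,0,0,0,0,1],[-0.15,0.01,0,0,0,0,1],[-0.15,0.01,0,0,0,0,1],[-0.15,0.01,0,0,0,0,1],[-0.15,0.01,0,0,0,0,1],[-0.15,0.01,0,0,0,0,1],[-0.1,0,0,0,0,0,1],[-0.1,0,0,0,0,0,1]]}}

```text
t: 12.12
tool_pos: [0.5331, 0.2116, 0.1008]
eef_rot: [[-0.997, -0.076, -0.005], [-0.076, 0.997, 0.003], [0.004, 0.003, -1.0]]
ft_force: [-1.8, -0.2, 1.0]
grip_width: 0.004
finger_force: 0.8
```

```bash
python3 - <<'E'
from h import *
s=arm.sense();print(((np.array(s["tool_pos"])-[*P[:2],0])@Rs)*1e3, Rs.T@np.array(s["ft_force"]))
E
```

```text
[ -0.416  -45.8475 100.7612] [-1.813   0.1037  0.9745]
```

Emit:
{"op": "play_rows", "data": {"series": [[-0.07,0.01,0,0,0,0,1],[-0.07,0.01,0,0,0,0,1],[-0.07,0.01,0,0,0,0,1],[-0.07,0.01,0,0,0,0,1]]}}

```text
t: 12.62
tool_pos: [0.5413, 0.2134, 0.1008]
eef_rot: [[-0.997, -0.076, -0.004], [-0.076, 0.997, 0.003], [0.004, 0.003, -1.0]]
ft_force: [-6.6, -0.7, 5.2]
grip_width: 0.006
finger_force: 3.6
```

Emit:
{"op": "play_rows", "data": {"series": [[-0.04,0.01,0,0,0,0,1]]}}

```text
t: 12.75
tool_pos: [0.5414, 0.2136, 0.1006]
eef_rot: [[-0.997, -0.076, -0.007], [-0.076, 0.997, 0.002], [0.007, 0.003, -1.0]]
ft_force: [-8.7, -2.0, 7.1]
grip_width: 0.003
finger_force: 4.4
```

Emit:
{"op": "play_rows", "data": {"series": [[-0.04,0.01,0,0,0,0,1]]}}

```text
t: 12.88
tool_pos: [0.5415, 0.2137, 0.1005]
eef_rot: [[-0.997, -0.077, -0.009], [-0.077, 0.997, 0.001], [0.009, 0.002, -1.0]]
ft_force: [-12.7, -3.0, 9.5]
grip_width: 0.008
finger_force: 6.4
```

Emit:
{"op": "play_rows", "data": {"series": [[0.1,0,0,0,0,0,1],[0.2,0,0,0,0,0,1],[0.2,0,0,0,0,0,1],[0.2,0,0,0,0,0,1],[0,0,0,0,0,0,1]]}}

```text
t: 13.5
tool_pos: [0.5221, 0.2126, 0.1009]
eef_rot: [[-0.997, -0.077, -0.005], [-0.077, 0.997, 0.003], [0.004, 0.003, -1.0]]
ft_force: [-0.7, -0.9, -0.3]
grip_width: 0.005
finger_force: 0.0
```

```bash
python3 - <<'E'
from h import *
s=arm.sense();print(((np.array(s["tool_pos"])-[*P[:2],0])@Rs)*1e3, Rs.T@np.array(s["ft_force"]))
C=cam("scene");T=cam("top")
for n,D in(("s",C),("t",T)):
    im=D["image"].astype(int); 
    m=((im[...,0]>130)&(im[...,1]<80)&(im[...,2]<80)).astype(np.uint8)
    k,l,st,ce=cv2.connectedComponentsWithStats(m)
    for X in ([[.05,-.045,.09],[.05,-.076,.09],[.05,-.014,.09],[.081,-.045,.09],[.019,-.045,.09]]): print(n,proj(D,S(X,P)),end=" ")
    print([(list(a),list(b.round(1))) for a,b in zip(st,ce) if 5<a[4]<2000])
b=C["image"][120:240,210:350,::-1]
cv2.imwrite("pics/s4.png",cv2.resize(b,None,fx=5,fy=5,interpolation=cv2.INTER_CUBIC))
E
```

```text
[-11.0138 -42.9575 100.8737] [-0.8807 -0.7182 -0.338 ]
s [253.7853 184.8334] s [262.9171 178.4458] s [244.3069 191.4634] s [243.7073 179.2113] s [264.2118 190.6498] [([np.int32(409), np.int32(10), np.int32(11), np.int32(5), np.int32(44)], [np.float64(414.3), np.float64(12.2)]), ([np.int32(407), np.int32(21), np.int32(10), np.int32(4), np.int32(20)], [np.float64(411.0), np.float64(22.4)]), ([np.int32(451), np.int32(27), np.int32(16), np.int32(11), np.int32(102)], [np.float64(459.6), np.float64(31.6)]), ([np.int32(471), np.int32(33), np.int32(41), np.int32(19), np.int32(324)], [np.float64(491.7), np.float64(42.4)]), ([np.int32(192), np.int32(100), np.int32(18), np.int32(11), np.int32(108)], [np.float64(200.6), np.float64(103.7)]), ([np.int32(201), np.int32(115), np.int32(5), np.int32(3), np.int32(8)], [np.float64(203.0), np.float64(116.4)]), ([np.int32(179), np.int32(151), np.int32(26), np.int32(19), np.int32(73)], [np.float64(190.3), np.float64(158.6)]), ([np.int32(189), np.int32(152), np.int32(21), np.int32(22), np.int32(67)], [np.float64(200.4), np.float64(163.3)]), ([np.int32(460),
[... 2038 characters left out ...]
(21.7)]), ([np.int32(240), np.int32(85), np.int32(37), np.int32(14), np.int32(93)], [np.float64(257.4), np.float64(89.6)]), ([np.int32(246), np.int32(89), np.int32(35), np.int32(20), np.int32(89)], [np.float64(262.8), np.float64(101.1)]), ([np.int32(347), np.int32(239), np.int32(14), np.int32(7), np.int32(54)], [np.float64(354.1), np.float64(241.6)]), ([np.int32(448), np.int32(258), np.int32(37), np.int32(17), np.int32(311)], [np.float64(465.4), np.float64(266.5)]), ([np.int32(419), np.int32(281), np.int32(12), np.int32(2), np.int32(14)], [np.float64(425.1), np.float64(281.9)]), ([np.int32(499), np.int32(281), np.int32(13), np.int32(2), np.int32(18)], [np.float64(503.9), np.float64(281.7)])]
```

View pics/s4.png

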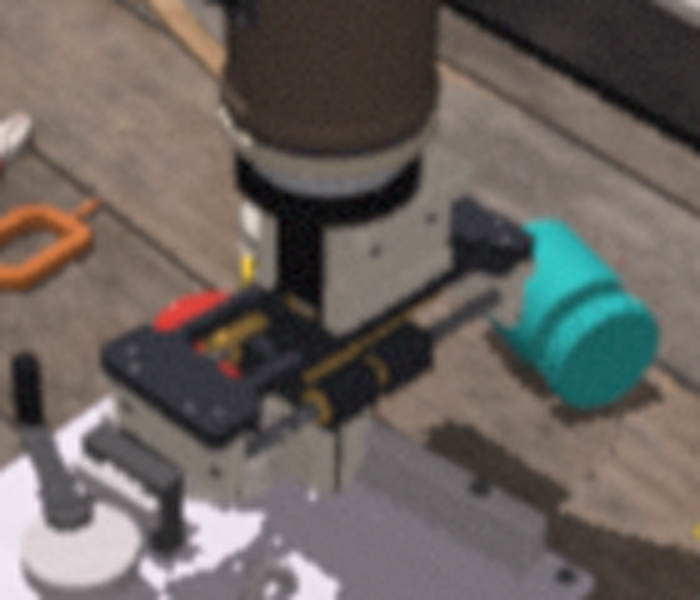

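The visible left edge of the red cap at crop (155,320), full-image x of 241, is where I'd expect it (240) for the jar near its place. The earlier push was high on the jar, so I'll tilt the tool to push with the tips low.

Emit:
{"op": "play_rows", "data": {"series": [[0,0,0,0,-0.4,0,1],[-0.1,0,0,0,0,0,1],[-0.12,0.01,0,0,0,0,1],[-0.12,0.01,0,0,0,0,1],[0,0,0,0,0,0,1]]}}

```text
t: 14.22
tool_pos: [0.5335, 0.2139, 0.1015]
eef_rot: [[-0.995, -0.076, 0.065], [-0.075, 0.997, 0.008], [-0.066, 0.003, -0.998]]
ft_force: [-0.7, 0.4, 0.3]
grip_width: 0.003
finger_force: 0.0
```

Emit:
{"op": "play_rows", "data": {"series": [[-0.06,0.01,0,0,0,0,1],[-0.05,0,0,0,0,0,1]]}}

```text
t: 14.48
tool_pos: [0.5361, 0.2145, 0.1017]
eef_rot: [[-0.995, -0.076, 0.065], [-0.076, 0.997, 0.008], [-0.065, 0.003, -0.998]]
ft_force: [0.1, 0.5, -0.4]
grip_width: 0.004
finger_force: 0.0
```

Emit:
{"op": "play_rows", "data": {"series": [[-0.04,0,0,0,0,0,1]]}}

```text
t: 14.6
tool_pos: [0.537, 0.2145, 0.1017]
eef_rot: [[-0.995, -0.076, 0.064], [-0.076, 0.997, 0.008], [-0.065, 0.003, -0.998]]
ft_force: [-2.9, 0.5, 0.0]
grip_width: 0.004
finger_force: 1.3
```

Emit:
{"op": "play_rows", "data": {"series": [[-0.04,0,0,0,0,0,1]]}}

```text
t: 14.72
tool_pos: [0.5372, 0.2146, 0.1016]
eef_rot: [[-0.995, -0.077, 0.063], [-0.076, 0.997, 0.007], [-0.063, 0.003, -0.998]]
ft_force: [-8.0, -0.1, 5.5]
grip_width: 0.004
finger_force: 3.6
```

Emit:
{"op": "play_rows", "data": {"series": [[0.3,0,0,0,0,0,1],[0.5,0,0,0,0.4,0,1],[0,0,-0.9,0,0,0,1],[0,0,-0.9,0,0,0,1],[0.9,0,-0.9,0,0,0,1],[0.9,0,0,0,0,0,1],[0.9,0,0,0,0,0,0.45],[0.9,0,0,0,0,0,0.45],[0.9,0,0,0,0,0,0.45],[0.9,0,0,0,0,0,0.45],[0,0,0,0,0,0,0.45]]}}

```text
t: 16.1
tool_pos: [0.3515, 0.1999, 0.182]
eef_rot: [[-0.997, -0.078, -0.005], [-0.078, 0.997, 0.003], [0.004, 0.003, -1.0]]
ft_force: [0.6, -0.5, 0.4]
grip_width: 0.278
finger_force: 0.0
```

```bash
python3 - <<'E'
from h import *
print(red())
b=cam("scene")["image"][120:260,190:340,::-1]; a=cam("top")["image"][150:270,180:320,::-1]
a=cv2.resize(a,(400,343),interpolation=cv2.INTER_CUBIC);b=cv2.resize(b,(368,343),interpolation=cv2.INTER_CUBIC)
cv2.imwrite("pics/s5.png",np.hstack([a,b]))
print(arm.sense()["t"],arm.sense()["grip_width"])
ph=np.radians(-28.2); pin=[50+60*np.cos(ph),54+60*np.sin(ph)]
R=tilt(0,70)
q=lambda z:tcp(R,[*pin,z],[0,0,66])
plan([(q(130),R,14)],.45)
plan([(q(61),R,5)],.45,q(130),R)
E
```

```text
(array([ 50.5378, -43.0222]), array([ 69,  24,  22,  22, 387], dtype=int32))
16.25 0.27321371484556717
14 max 0.66
[[-0.66,0.19,-0.03,0.0,-0.0,0.1,0.45],[-0.65,0.2,-0.03,0.0,-0.0,0.1,0.45],[-0.65,0.21,-0.03,0.0,-0.0,0.1,0.45],[-0.64,0.22,-0.03,0.0,-0.0,0.1,0.45],[-0.64,0.23,-0.03,0.0,-0.0,0.1,0.45],[-0.64,0.24,-0.03,0.0,-0.0,0.1,0.45],[-0.63,0.25,-0.03,0.0,-0.0,0.1,0.45],[-0.63,0.27,-0.03,0.0,-0.0,0.1,0.45],[-0.62,0.28,-0.03,0.0,-0.0,0.1,0.45],[-0.62,0.29,-0.03,0.0,-0.0,0.1,0.45],[-0.61,0.3,-0.03,0.0,-0.0,0.1,0.45],[-0.61,0.31,-0.03,0.0,-0.0,0.1,0.45],[-0.6,0.32,-0.03,0.0,-0.0,0.1,0.45],[-0.6,0.33,-0.03,0.0,-0.0,0.1,0.45]]
5 max 0.46
[[0.0,0.0,0.46,0.0,0.0,0.0,0.45],[0.0,0.0,0.46,0.0,0.0,0.0,0.45],[0.0,0.0,0.46,0.0,0.0,0.0,0.45],[0.0,0.0,0.46,0.0,0.0,0.0,0.45],[0.0,0.0,0.46,0.0,0.0,0.0,0.45]]
```

View pics/s5.png

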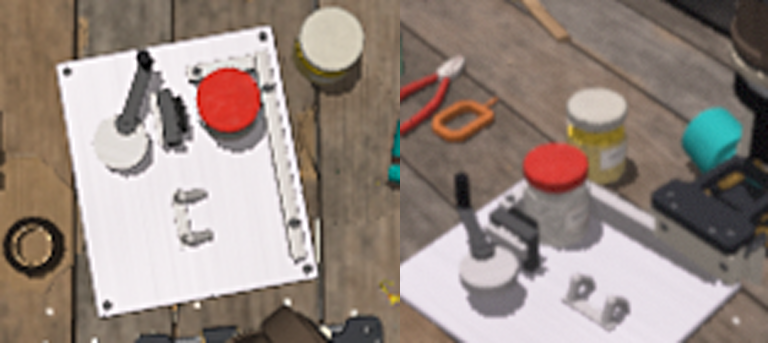

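The jar stands at about (50.5, -43) mm in the stand's frame, in the corner with its cap at (228,100). The lever pin is unchanged at (145,60). Now the lever.

Emit:
{"op": "play_rows", "data": {"series": [[-0.66,0.19,-0.03,0,0,0.1,0.45],[-0.65,0.2,-0.03,0,0,0.1,0.45],[-0.65,0.21,-0.03,0,0,0.1,0.45],[-0.64,0.22,-0.03,0,0,0.1,0.45],[-0.64,0.23,-0.03,0,0,0.1,0.45],[-0.64,0.24,-0.03,0,0,0.1,0.45],[-0.63,0.25,-0.03,0,0,0.1,0.45],[-0.63,0.27,-0.03,0,0,0.1,0.45],[-0.62,0.28,-0.03,0,0,0.1,0.45],[-0.62,0.29,-0.03,0,0,0.1,0.45],[-0.61,0.3,-0.03,0,0,0.1,0.45],[-0.61,0.31,-0.03,0,0,0.1,0.45],[-0.6,0.32,-0.03,0,0,0.1,0.45],[-0.6,0.33,-0.03,0,0,0.1,0.45],[0,0,0,0,0,0,0.45],[0,0,0,0,0,0,0.45]]}}

```text
t: 18.25
tool_pos: [0.6217, 0.2994, 0.1931]
eef_rot: [[-0.986, 0.167, -0.005], [0.167, 0.986, 0.002], [0.005, 0.001, -1.0]]
ft_force: [-0.6, -0.2, -0.4]
grip_width: 0.275
finger_force: 0.0
```

```bash
python3 - <<'E'
from h import *
s=arm.sense();print(((np.array(s["tool_pos"])-[*P[:2],0])@Rs)*1e3,s["qpos"])
ph=np.radians(-28.2); pin=[50+60*np.cos(ph),54+60*np.sin(ph)];print(pin)
R=tilt(0,70)
plan([(tcp(R,[*pin,61],[0,0,66]),R,6)],.45)
E
```

```text
[102.0054  25.4545 193.1347] [-29.2231  35.8354  -1.3002  86.0568   0.583   58.3029  49.7798]
[np.float64(102.87820712389953), np.float64(25.646954107856764)]
6 max 0.45
[[-0.01,0.0,0.37,0.0,-0.01,0.01,0.45],[-0.01,0.0,0.37,0.0,-0.01,0.01,0.45],[-0.0,0.0,0.37,0.0,-0.01,0.01,0.45],[-0.0,0.0,0.37,0.0,-0.01,0.01,0.45],[-0.0,0.0,0.37,0.0,-0.01,0.01,0.45],[-0.0,0.0,0.37,0.0,-0.01,0.01,0.45]]
```

Descend around the pin and close on it.

Emit:
{"op": "play_rows", "data": {"series": [[-0.01,0,0.37,0,-0.01,0.01,0.45],[-0.01,0,0.37,0,-0.01,0.01,0.45],[0,0,0.37,0,-0.01,0.01,0.45],[0,0,0.37,0,-0.01,0.01,0.45],[0,0,0.37,0,0,0,0.45],[0,0,0.37,0,0,0,0.45],[0,0,0,0,0,0,1],[0,0,0,0,0,0,1],[0,0,0,0,0,0,1],[0,0,0,0,0,0,1],[0,0,0,0,0,0,1]], "force": 15}}

```text
t: 19.62
tool_pos: [0.6224, 0.2999, 0.127]
eef_rot: [[-0.985, 0.174, 0.002], [0.174, 0.985, 0.002], [-0.002, 0.002, -1.0]]
ft_force: [0.6, 1.4, -7.3]
grip_width: 0.146
finger_force: 15.0
```

```bash
python3 - <<'E'
from h import *
s=arm.sense();p=((np.array(s["tool_pos"])-[*P[:2],0])@Rs)*1e3;print(p,s["ft_force"],s["grip_width"]*92)
R=np.array(s["eef_rot"]);g=(p+Rs.T@R@[0,0,55])[:2];print("grasp",g,g-[50,54],np.hypot(*(g-[50,54])))
f0=np.degrees(np.arctan2(*(g-[50,54])[::-1]))
n=34;wp=[]
for k in range(1,n+1):
    f=f0+(90-f0)*k/n;a=70+75*k/n;Q=tilt(0,a)
    wp.append((tcp(Q,[50+60*np.cos(np.radians(f)),54+60*np.sin(np.radians(f)),61],[0,0,66]),Q,1))
o=plan(wp,1)
E
```

```text
[102.7651  25.8724 127.0199] [ 0.6487  1.3629 -7.324 ] 13.452963631984357
grasp [102.9084  25.9449] [ 52.9084 -28.0551] 59.8864645293593
34 max 1.0
[[-0.02,0.12,0.0,0.01,0.01,-0.21,1],[-0.01,0.12,0.0,0.0,0.0,-0.22,1],[-0.01,0.13,0.0,0.0,0.0,-0.22,1],[-0.0,0.12,0.0,0.0,0.0,-0.22,1],[-0.01,0.12,0.0,0.0,0.0,-0.22,1],[0.0,0.12,0.0,0.0,0.0,-0.22,1],[0.01,0.12,0.0,0.0,0.0,-0.22,1],[0.0,0.12,0.0,0.0,0.0,-0.22,1],[0.01,0.12,0.0,0.0,0.0,-0.23,1],[0.01,0.12,0.0,0.0,0.0,-0.22,1],[0.02,0.12,0.0,0.0,0.0,-0.22,1],[0.01,0.12,0.0,0.0,0.0,-0.22,1],[0.02,0.12,0.0,0.0,0.0,-0.22,1],[0.02,0.12,0.0,0.0,0.0,-0.22,1],[0.03,0.12,0.0,0.0,0.0,-0.22,1],[0.02,0.12,0.0,0.0,0.0,-0.22,1],[0.03,0.11,0.0,0.0,0.0,-0.22,1],[0.03,0.12,0.0,0.0,0.0,-0.22,1],[0.04,0.12,0.0,0.0,0.0,-0.22,1],[0.03,0.11,0.0,0.0,0.0,-0.22,1],[0.04,0.12,0.0,0.0,0.0,-0.22,1],[0.05,0.11,0.0,0.0,0.0,-0.22,1],[0.04,0.11,0.0,0.0,0.0,-0.22,1],[0.05,0.12,0.0,-0.0,0.0,-0.22,1],[0.05,0.11,0.0,-0.0,0.0,-0.22,1],[0.05,0.1,0.0,-0.0,0.0,-0.23,1],[0.05,0.11,0.0,-0.0,0.0,-0.22,1],[0.06,0.11,0.0,-0.0,0.0,-0.22,1],[0.06,0.11,0.0,-0.0,0.0,-0.22,1],[0.06,0.1,0.0,-0.0,0.0,-0.22,1],[0.06,0.1,0.0,-0.0,0.0,-0.22,1],[0.07,0.11,0.0,-0.0,0.0,-0.22,1],[0.07,0.1,0.0,-0.0,0.0,-0.22,1],[0.07,0.09,0.0,-0.0,0.0,-0.22,1]]
```

Emit:
{"op": "play_rows", "data": {"series": [[-0.02,0.12,0,0,0,-0.21,1],[-0.01,0.12,0,0,0,-0.22,1],[-0.01,0.13,0,0,0,-0.22,1],[0,0.12,0,0,0,-0.22,1],[-0.01,0.12,0,0,0,-0.22,1],[0,0.12,0,0,0,-0.22,1],[0.01,0.12,0,0,0,-0.22,1],[0,0.12,0,0,0,-0.22,1],[0.01,0.12,0,0,0,-0.23,1],[0.01,0.12,0,0,0,-0.22,1],[0.02,0.12,0,0,0,-0.22,1],[0.01,0.12,0,0,0,-0.22,1],[0.02,0.12,0,0,0,-0.22,1],[0.02,0.12,0,0,0,-0.22,1],[0.03,0.12,0,0,0,-0.22,1],[0.02,0.12,0,0,0,-0.22,1],[0.03,0.11,0,0,0,-0.22,1]]}}

```text
t: 21.75
tool_pos: [0.6132, 0.3581, 0.1275]
eef_rot: [[-0.887, -0.461, 0.006], [-0.461, 0.887, 0.003], [-0.007, -0.0, -1.0]]
ft_force: [6.7, -2.6, -7.9]
grip_width: 0.147
finger_force: 15.0
```

```bash
cat >> h.py <<'E'
def swing(f1,a1,n):
    s=arm.sense();p=((np.array(s["tool_pos"])-[*P[:2],0])@Rs)*1e3
    R=np.array(s["eef_rot"]);g=(p+Rs.T@R@[0,0,55])[:2]-[50,54]
    f0=np.degrees(np.arctan2(g[1],g[0])); y=Rs.T@R[:,1]; a0=np.degrees(np.arctan2(y[1],y[0]))
    print("polar",f0,"r",np.hypot(*g),"a",a0,"z",p[2],"F",Rs.T@np.array(s["ft_force"]),"w",s["grip_width"]*92,"q7",s["qpos"][6],s["t"])
    wp=[]
    for k in range(1,n+1):
        f=np.radians(f0+(f1-f0)*k/n);Q=tilt(0,a0+(a1-a0)*k/n)
        wp.append((tcp(Q,[50+60*np.cos(f),54+60*np.sin(f),61],[0,0,66]),Q,1))
    plan(wp,1)
E
python3 -c "
from h import *
swing(92,145,18);print(red())"
```

```text
polar 29.746437617119632 r 62.203853588111656 a 107.59637327282711 z 127.54312159357886 F [ 6.14   -3.6713 -7.8969] w 13.523448616882918 q7 75.88419527568153 21.75
18 max 1.0
[[0.09,0.1,0.02,-0.0,0.04,-0.21,1],[0.03,0.12,-0.0,-0.0,0.0,-0.21,1],[0.03,0.11,-0.0,-0.0,0.0,-0.2,1],[0.04,0.12,-0.0,-0.0,0.0,-0.21,1],[0.04,0.11,-0.0,-0.0,0.0,-0.21,1],[0.04,0.12,-0.0,-0.0,0.0,-0.21,1],[0.05,0.11,-0.0,-0.0,0.0,-0.2,1],[0.05,0.11,-0.0,-0.0,0.0,-0.21,1],[0.05,0.11,-0.0,-0.0,0.0,-0.21,1],[0.05,0.11,-0.0,-0.0,0.0,-0.21,1],[0.06,0.1,-0.0,-0.0,0.0,-0.21,1],[0.06,0.11,-0.0,-0.0,0.0,-0.2,1],[0.06,0.1,-0.0,-0.0,0.0,-0.21,1],[0.06,0.1,-0.0,-0.0,0.0,-0.21,1],[0.07,0.11,-0.0,-0.0,0.0,-0.21,1],[0.07,0.09,-0.0,-0.0,-0.0,-0.2,1],[0.07,0.1,-0.0,-0.0,-0.0,-0.21,1],[0.07,0.1,-0.0,-0.0,-0.0,-0.21,1]]
(array([ 61.0732, -57.0444]), array([ 75,  24,  16,  15, 112], dtype=int32))
```

Emit:
{"op": "play_rows", "data": {"series": [[0.07,0.1,0,0,0,-0.21,1],[0.03,0.12,0,0,0,-0.21,1],[0.03,0.11,0,0,0,-0.2,1],[0.04,0.12,0,0,0,-0.21,1],[0.04,0.11,0,0,0,-0.21,1],[0.04,0.12,0,0,0,-0.21,1],[0.05,0.11,0,0,0,-0.2,1],[0.05,0.11,0,0,0,-0.21,1],[0.05,0.11,0,0,0,-0.21,1],[0.05,0.11,0,0,0,-0.21,1]]}}

```text
t: 23.05
tool_pos: [0.583, 0.3779, 0.1282]
eef_rot: [[-0.666, -0.746, 0.008], [-0.746, 0.666, 0.006], [-0.009, -0.002, -1.0]]
ft_force: [9.0, 0.0, -7.7]
grip_width: 0.143
finger_force: 15.0
```

```bash
python3 -c "
from h import *
swing(91,145,9)"
```

```text
polar 63.43478922304659 r 62.23168378128835 a 128.40121940125908 z 128.21444271747498 F [ 8.9201 -1.5201 -7.6796] w 13.165594667700413 q7 90.33865842408228 23.05
9 max 1.0
[[0.1,0.06,0.04,-0.01,0.05,-0.18,1],[0.05,0.09,-0.0,-0.0,0.0,-0.19,1],[0.05,0.1,-0.0,-0.0,0.0,-0.18,1],[0.05,0.09,-0.0,-0.0,0.0,-0.19,1],[0.06,0.09,-0.0,-0.0,0.0,-0.18,1],[0.06,0.09,-0.0,-0.0,0.0,-0.19,1],[0.06,0.09,-0.0,-0.0,0.0,-0.18,1],[0.06,0.09,-0.0,-0.0,0.0,-0.19,1],[0.06,0.08,-0.0,-0.0,0.0,-0.18,1]]
```

Emit:
{"op": "play_rows", "data": {"series": [[0.08,0.07,0.02,0,0.03,-0.18,1],[0.05,0.09,0,0,0,-0.19,1],[0.05,0.1,0,0,0,-0.18,1],[0.05,0.09,0,0,0,-0.19,1],[0.06,0.09,0,0,0,-0.18,1],[0.06,0.09,0,0,0,-0.19,1],[0.06,0.09,0,0,0,-0.18,1],[0.06,0.09,0,0,0,-0.19,1],[0.06,0.08,0,0,0,-0.18,1],[0,0,0,0,0,0,1]]}}

```text
t: 24.3
tool_pos: [0.5542, 0.3795, 0.1284]
eef_rot: [[-0.425, -0.905, 0.005], [-0.905, 0.425, 0.004], [-0.005, -0.003, -1.0]]
ft_force: [5.9, 2.5, -4.2]
grip_width: 0.149
finger_force: 15.0
```

```bash
python3 -c "
from h import *
swing(92,145,3)"
```

```text
polar 90.44044148936617 r 62.0931445321744 a 145.00034777166547 z 128.40750517701653 F [ 6.259   1.3992 -4.179 ] w 13.690004648047223 q7 102.28715266016015 24.3
3 max 1.0
[[0.06,-0.03,0.05,-0.02,0.03,0.0,1],[0.01,0.01,-0.0,0.0,0.0,0.0,1],[0.01,0.02,-0.0,0.0,0.0,0.0,1]]
```

Emit:
{"op": "play_rows", "data": {"series": [[0,0,0,0,0,0,0.3],[0,0,0,0,0,0,0.3],[0,0,0,0,0,0,0.3],[0,0,0,0,0,0,0.3],[0,0,-0.4,0,0,0,0.3],[0,0,-0.8,0,0,0,0.3],[0,0,-0.9,0,0,0,0.3],[0,0,-0.9,0,0,0,0.3],[0,0,-0.9,0,0,0,0.3],[0.9,0.9,0,0,0,0,0.3],[0.9,0.9,0,0,0,0,0.3],[0.9,0.9,0,0,0,0,0.3],[0.9,0.9,0,0,0,0,0.3],[0.9,0.9,0,0,0,0,0.3],[0,0,0,0,0,0,0.3]]}}

```text
t: 26.18
tool_pos: [0.3702, 0.3118, 0.2448]
eef_rot: [[-0.424, -0.906, -0.0], [-0.906, 0.424, -0.003], [0.003, -0.001, -1.0]]
ft_force: [-0.3, 0.8, 0.0]
grip_width: 0.355
finger_force: 0.0
```

```bash
python3 - <<'E'
from h import *
print(red(),arm.sense()["tool_pos"])
b=cam("scene")["image"][120:260,190:340,::-1]; a=cam("top")["image"][150:270,180:320,::-1]
a=cv2.resize(a,(400,343),interpolation=cv2.INTER_CUBIC);b=cv2.resize(b,(368,343),interpolation=cv2.INTER_CUBIC)
cv2.imwrite("pics/s6.png",np.hstack([a,b]))
E
```

```text
(array([ 50.2662, -44.4816]), array([ 69,  24,  23,  22, 392], dtype=int32)) [0.3719 0.3124 0.2449]
```

View pics/s6.png

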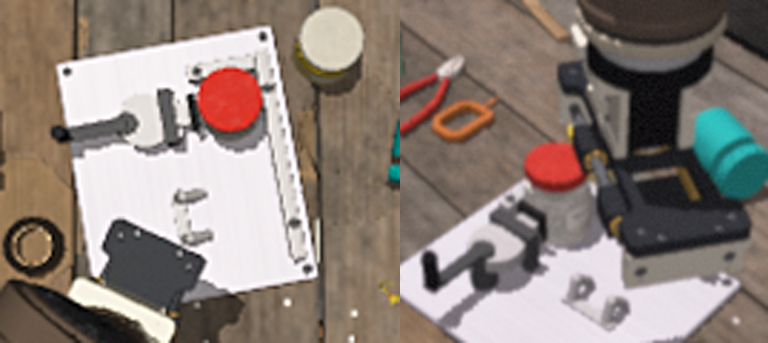

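The jar is clamped at (50.3, -44.5) mm in the stand's frame and upright, with its cap at (230,100). The lever pin at (60,132) points straight along +y, the shoe is against the jar, and the robot is clear. The spare jar and the tape haven't moved.

```bash
python3 -c "
from rig import arm
print(arm.finish_job())"
```

```text
the job is handed in; nothing more can be done
None
```

The job is handed in, with no verdict returned. In the last images the jar stood upright within about 1 mm of its place. The lever pointed straight away from it with the shoe against the jar, and the spare jar and tape were where they started. I didn't measure how far the shoe is pressed back.

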